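# Hang the parts pail in the notched hanger at the pit bench

### The job

The small steel parts pail stands on the pit bench with its wire bail folded down. Swing the bail upright without dragging, lifting or tipping the pail, then lift the pail by the sleeve of the bail and hang it on the two-armed hanger, sliding it gently along the arms until the bail wire has dropped into the notches of both arms. Do not force anything, leave the charger, wheel, screwdriver and battery where they are, and let go so that the pail hangs still.

Things in the scene. Friction and masses are not known exactly. Their poses are not given: they have to be found in the camera images.
- pail_center (a point): Centre (half-way up, on the axis) of the open round steel parts pail: 62 mm tall, rim 76 mm across, foot 68 mm, 0.3 to 0.5 kg with its nuts, standing loose (this point is then 31 mm above the bench). z is the pail's axis. The bail hinges on two ears at local y = +42 and -42 mm, 24 mm above this point; folded down it points to local +x.
- bail_grip (a point): Centre of the bail's grip: a black sleeve, 12 mm diameter, 36 mm long, spinning freely on the straight top of the 5 mm wire bail. The top runs along local y, 82 mm from the hinge line, bare wire from 18 to 36 mm either side. Local z points from the hinge line to the sleeve. Folded, 38 mm lie clear between sleeve and pail wall: room for a finger.
- bail (a joint): Angle of the bail on the pail: 0 = upright, in line with the pail's axis; positive = folded towards the pail's local +x (about 1.57 = level). The hinge is a little stiff (about 0.02 N m), so the bail stays where it is left.
- hanger_top (a point): Above the middle of the fixed hanger's post, level with the flat tops of its arms, 190 mm above the bench. Two level parallel aluminium arms, 6 mm thick, stick out along local -x, at local y = +28 and -28 mm (50 mm clear between them). The bail's wire is to lie across both arms, along local y, in their notches: wire centre then 2.5 mm below this point.
- charger: Grey battery charger, 100 x 130 x 46 mm, standing loose; origin at the centre of its underside. Leave alone.
- wheel: Model car wheel lying flat, 64 mm across, 26 mm high; origin at the centre of its underside. Leave alone.
- driver: Screwdriver lying on the bench along its x axis. Leave alone.
- battery: Flat battery pack, 46 x 138 x 25 mm; origin at the centre of its underside. Leave alone.
- pail: The pail itself: origin at the centre of its underside, z its axis.
- hanger: The hanger; origin at its post's foot, axes as its top point. Each arm, from its free tip to the post: flat top 53 mm long, a ramp 8 mm long going 5 mm down to a notch floor 8 mm long, then an upright shoulder 11 mm high. The telescoping arms are clamped anywhere within 16 mm either way, not shown by this reading: the floor's middle is between local x -116 and -84 mm, the tips 65 mm further out.

How it is judged:
On the way, in this order (a step that is already met when the one before it is completed fails the run):
1. the bail is upright (within 0.2 rad) while the pail still stands on the bench (value of joint bail between -0.2 and 0.2 rad and height (world z) of pail below 0.006 m and angle between pail's own z axis and vertical below 0.12 rad), for 0.2 s.
2. the pail is lifted off the bench by the bail (height (world z) of pail above 0.03 m and angle between pail's own z axis and vertical below 0.4 rad), for 0.2 s.
At the end, for the whole second after the job is handed in: The pail hangs from the hanger, clear of the bench, with the top wire of its bail down in the notches of both arms (wire centre within 2 mm of its seated height, between the arms' limits along and across), tilted less than 0.3 rad, nearly still (under 0.04 m/s), and released (z of bail_grip in the frame of hanger_top between -0.006 and -0.0005 m and x of bail_grip in the frame of hanger_top between -0.12 and -0.08 m and y of bail_grip in the frame of hanger_top between -0.012 and 0.012 m and angle between pail's own z axis and vertical below 0.3 rad and linear speed of pail below 0.04 m/s and height (world z) of pail above 0.03 m and contact force between pail and hanger above 1 N); the robot touches nothing.
It fails at once if the pail is dragged more than 20 mm or lifted while its bail is not yet upright (value of joint bail above 0.6 rad and (distance of pail from where it was at the start of the episode above 0.02 m or height (world z) of pail above 0.012 m)).
It fails at once if the pail is tipped by more than 0.5 rad (angle between pail's own z axis and vertical above 0.5 rad).
It fails at once if the pail or its bail is forced against the hanger with more than 25 N (contact force between pail and hanger above 25 N).
It fails at once if a bystander is moved by more than 15 mm (distance of any of charger, wheel, driver, battery from where it was at the start of the episode above 0.015 m).
It also fails if it takes over 72 s, if anything falls off the work surface, if the arm or the gripper's body presses on something with over 40 N, if the wrist force passes 120 N, or if a joint passes its speed limit or range.

### The arm

A 7-joint arm with a two-finger parallel gripper is mounted at the origin on the work surface. World frame = base frame: x ahead of the robot, y to its left, z up, the work surface at z = 0. Lengths are in m, angles in rad, forces in N, time in s.
With the tool pointing down it reaches from about 0.425 to 0.95 m from the base axis. Payload 16.7 kg.
Tool frame: the origin (TCP) lies at the very end of the fingers, on their centre line; the grasp point (between the pads) lies 19 mm behind it (r.tcp_to_grasp is the distance from the TCP to the grasp point, in m); z points along the fingers, y is the direction in which the jaws open and shut (so a half turn about z gives the same grasp; the last joint's range is limited). The gripper opens to 94 mm and grips with 3 to 60 N. Pads are 16 mm wide; open, the fingers measure 119 mm over their backs; the gripper's body (75 mm by 177 mm) begins 78 mm behind the grasp point.
Start: joints at [-1.454, 0.426, 0.074, 1.606, -0.034, 1.111, -0.067], TCP at [0.177, 0.651, 0.205] pointing down, gripper open.
Joint ranges: [-2.85, 2.85], [-0.5, 2.14], [-1.23, 1.37], [0.21, 2.46], [-1.02, 4.16], [0.16, 2.05], [-2.73, 2.73]. Speed limits (rad/s): [1.89, 1.89, 2.39, 2.39, 3.01, 3.01, 3.01].

### API

Orientations are given as a unit quaternion [w, x, y, z].
In Python, from rig import r gives the robot as it stands. The module is installed in compiled form; this text tells all that it offers.
- The arm moves only by the tool apply_moves, never from a script. Its argument "rows" is a list of rows, each a list of 3 entries, a list of its own where there are three numbers: the shift along the world's x, y, z in units of 40 mm (1.0 is 40 mm), then the turn about the world's z in units of 5 degrees (1.0 is 5 degrees), then the closure, from -1 (fully open) to 1 (shut). In form: [[[x, y, z], twist, hand], ...]. A call has 1 to 10 rows; each row shifts and turns the commanded pose from where the row before left it; what a row does not reach is not made up. A row lasts 1/12 s, in which the tool goes at most 41.7 mm and 7.16 degrees, less where a joint would pass 70% of its speed; a pose out of reach is approached as far as the arm can. A call is refused whole if a number of a shift passes 1 or a number of a turn 1, either way. A call with a gripper value outside its range is refused whole. The fingers move at their own pace and stop on an object; "newtons" is the grip in N (left out, the last holds). Time passes only in rows, so rows that do not move let the fingers close. It gives the time, the measured TCP pose, the force and the opening at its end, in the units of the state.
- r.get_obs(): the state, without advancing time (a new reading comes with each control period).
- r.read_camera(name): name is "side" or "top"; returns a dict with "img" (480x640x3 uint8, red, green, blue), "camera_matrix" (3x3 intrinsics, pixels), "R" (3x3) and "t" (3): a world point X has camera coordinates R X + t. Camera axes: x right, y down, z forward; pixel columns grow to the right and rows downward; lengths in m; the calibration is good to about 2 mm. A picture is of the moment at which its call begins. There is no depth.
- r.finish_job(): hands the job in, once; it reports no verdict.
The state is a dict: "time": time; "joint_pos": joint angles; "joint_velocities": joint speeds; "effort": joint torques, N m; "eef_pos": TCP position; "tool_rot": TCP orientation; "ft_force": force on the tool from outside, world axes, zero at the start; "ft_torque": the same for the moment, N m; "gripper_width": finger opening in m.
Only numpy, scipy, OpenCV 4.12 (cv2) and the standard library are available. Lean on these libraries where they do the work, as an engineer would, in place of code of your own. Each camera call takes 0.05 s, during which the arm holds its last target.

## Working session

There is one attempt and no reset: what is moved stays moved. The work goes in short steps, Python scripts to look and compute and a tool call to move; the robot and the scene stay as the last step left them, time stands still between calls to the robot, and variables do not carry over. Pictures are saved under pics/ and viewed, and the job is handed in when it is done.

Besides the shell and the picture viewer there is one more tool, called after "Request:" as a command line: name --argument value ..., lists and objects as JSON in quotes. apply_moves: Moves the arm, as the interface text tells. Its arguments: {"type":"object","properties":{"rows":{"type":"array"},"newtons":{"type":"number"}},"required":["rows"]}

```bash
mkdir -p pics
python3 - <<'E'
from rig import r
import cv2,numpy as np
o=r.get_obs()
for k in o: print(k,np.round(o[k],4))
print(r.tcp_to_grasp)
for n in("side","top"):
    c=r.read_camera(n); cv2.imwrite(f"pics/{n}0.png",c["img"][:,:,::-1]); print(n,c["camera_matrix"].tolist(),np.round(c["R"],4).tolist(),c["t"], -c["R"].T@c["t"])
E
```

```text
time 0.0
joint_pos [-1.4545  0.4267  0.0739  1.6066 -0.0341  1.1108 -0.0671]
joint_velocities [-0.0017 -0.0026 -0.0015 -0.0023 -0.0001  0.0017 -0.0001]
effort [ 4.00000e-04 -9.35804e+01  3.66710e+00 -4.54202e+01 -4.89000e-02
  1.96000e-02  1.00000e-04]
eef_pos [0.1772 0.6509 0.2048]
tool_rot [-0.000e+00  1.325e-01  9.912e-01 -6.000e-04]
ft_force [-0.6286  0.2639 -0.7578]
ft_torque [ 0.0225 -0.0778  0.0533]
gripper_width 0.0938
0.0188
side [[494.62226272006683, 0.0, 328.95769144678036], [0.0, 494.62226272006683, 239.10962617854835], [0.0, 0.0, 1.0]] [[0.8011, -0.5983, 0.0155], [-0.4375, -0.6031, -0.667], [0.4084, 0.5275, -0.7449]] [-0.49224626  0.34485259  0.90305269] [ 0.17643513 -0.56293017  0.91033736]
top [[503.6131169991395, 0.0, 316.55549910241837], [0.0, 503.6131169991395, 241.2549991570924], [0.0, 0.0, 1.0]] [[0.0198, -0.9996, 0.0195], [-0.9844, -0.0229, -0.1742], [0.1746, -0.0158, -0.9845]] [-0.05439861  0.61620844  1.31379282] [ 0.37829822 -0.01955353  1.40186723]
```

View pics/side0.png

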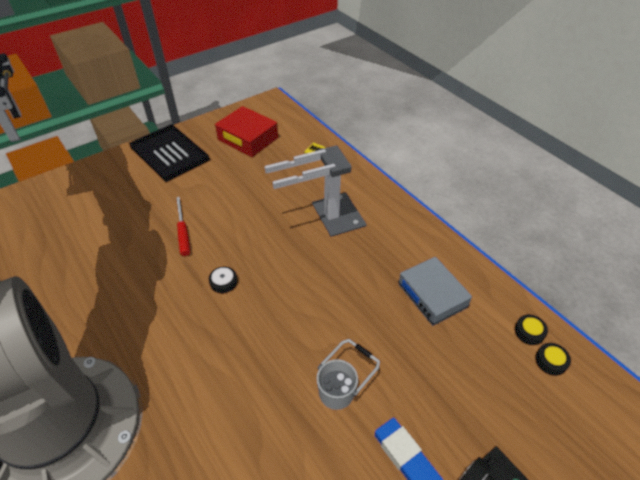

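View pics/top0.png

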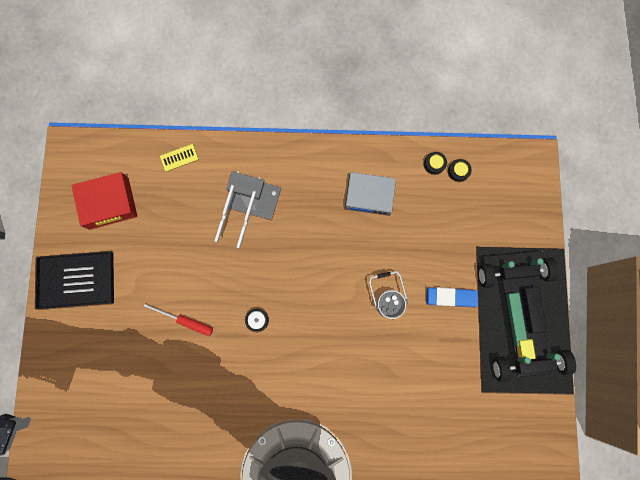

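Run:
```python
import cv2,numpy as np
s=cv2.imread("pics/side0.png");t=cv2.imread("pics/top0.png")
def cr(im,x,y,w,h,f): return cv2.resize(im[y:y+h,x:x+w],None,fx=f,fy=f,interpolation=cv2.INTER_CUBIC)
cv2.imwrite("pics/c1.png",cr(t,350,255,75,75,8))
cv2.imwrite("pics/c2.png",cr(s,305,330,90,90,6.6))
cv2.imwrite("pics/c3.png",cr(t,200,165,95,90,6.6))
cv2.imwrite("pics/c4.png",cr(s,255,140,120,100,6))
```

```text
(no output)
```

View pics/c1.png

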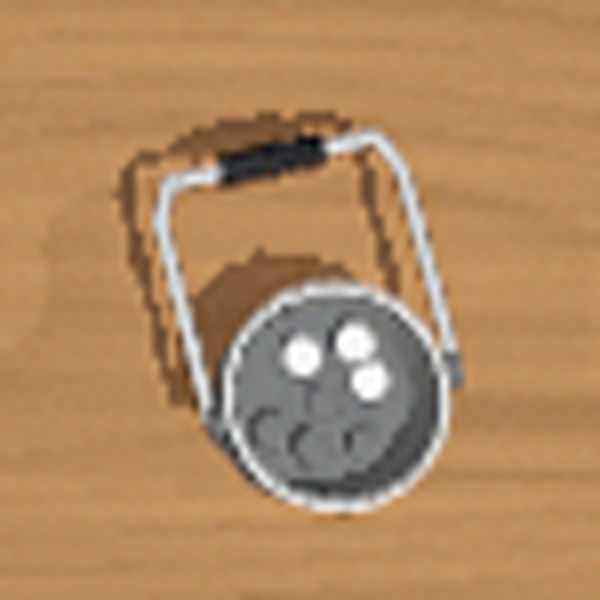

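View pics/c2.png

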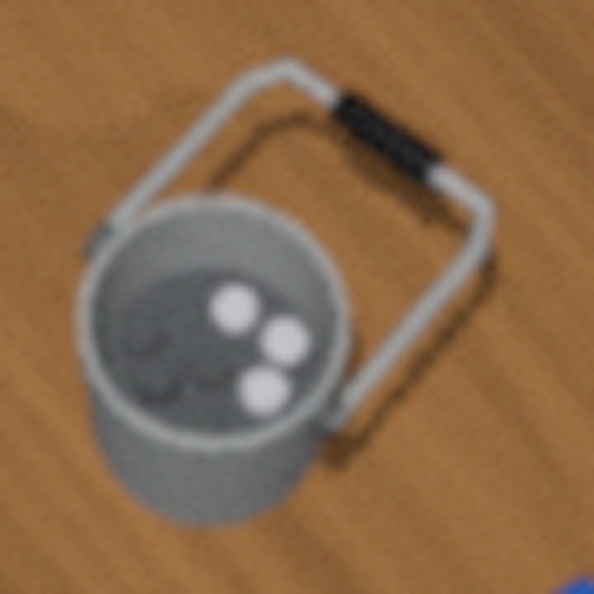

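View pics/c3.png

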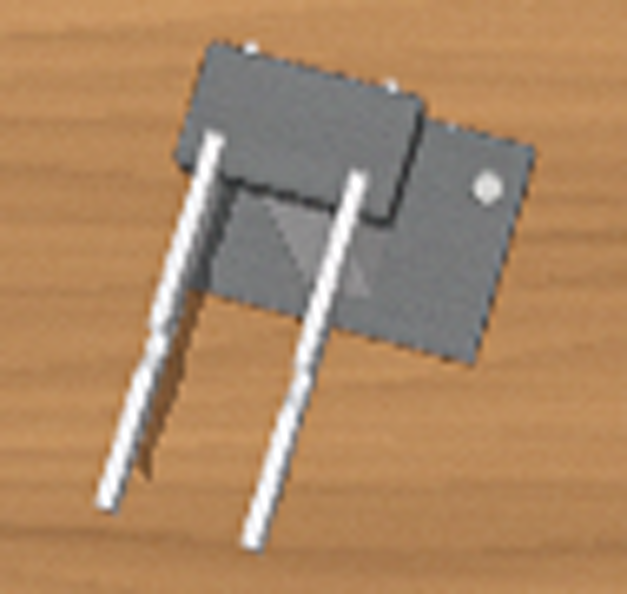

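View pics/c4.png

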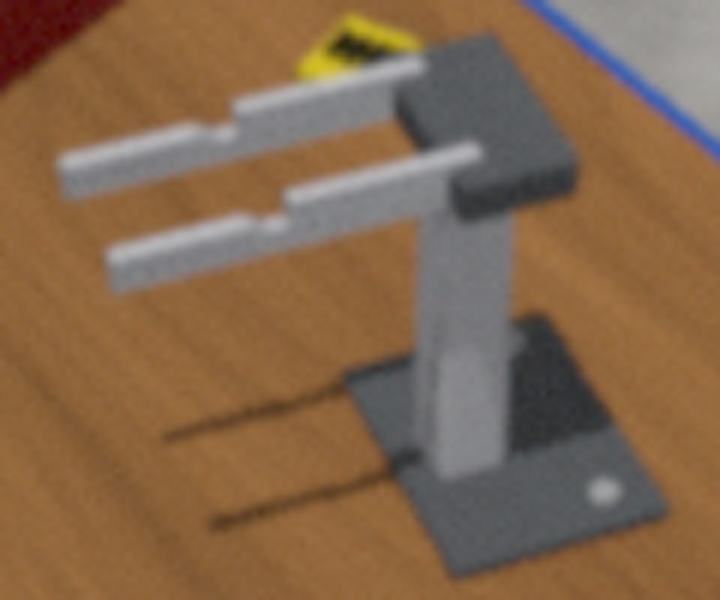

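```bash
cat > h.py <<'E'
from rig import r
import cv2,numpy as np
from scipy.optimize import least_squares
_c={}
def cam(n):
    if n not in _c: _c[n]=r.read_camera(n)
    return _c[n]
def full(uv,x0,y0,f): return np.array([x0+(uv[0]+.5)/f-.5,y0+(uv[1]+.5)/f-.5])
def ray(n,p):
    c=cam(n);K=c["camera_matrix"]
    d=c["R"].T@np.linalg.solve(K,[p[0],p[1],1]); return -c["R"].T@c["t"],d
def plane(n,p,z):
    o,d=ray(n,p); return o+d*(z-o[2])/d[2]
def tri(ps,pt):
    A=[];b=[]
    for n,p in(("side",ps),("top",pt)):
        o,d=ray(n,p);d=d/np.linalg.norm(d);P=np.eye(3)-np.outer(d,d);A.append(P);b.append(P@o)
    A=np.vstack(A);b=np.hstack(b);x=np.linalg.lstsq(A,b,rcond=None)[0];return x,np.abs(A@x-b).max()
def proj(n,X):
    c=cam(n);q=c["camera_matrix"]@(c["R"]@np.asarray(X)+c["t"]);return q[:2]/q[2]
E
python3 - <<'E'
from h import *
np.set_printoptions(precision=4,suppress=True)
T1=lambda *p:full(p,350,255,8);S1=lambda *p:full(p,305,330,6.6)
T2=lambda *p:full(p,200,165,6.6);S2=lambda *p:full(p,255,140,6)
print("rim",tri(S1(213,321),T1(337,396)),plane("top",T1(337,396),.062),plane("side",S1(213,321),.062))
print("sleeve",tri(S1(388,137),T1(272,160)))
print("ears",tri(S1(103,238),T1(213,424)),tri(S1(332,418),T1(453,367)))
print("corners",tri(S1(288,66),T1(170,185)),tri(S1(488,212),T1(380,138)))
z=.19
print("tips top",plane("top",T2(106,503),z),plane("top",T2(252,543),z))
print("tips side",plane("side",S2(65,160),z),plane("side",S2(110,254),z))
print("tips tri",tri(S2(65,160),T2(106,503)),tri(S2(110,254),T2(252,543)))
print("roots tri",tri(S2(418,65),T2(213,138)),tri(S2(474,151),T2(357,177)))
print("floor side",plane("side",S2(220,134),.185),plane("side",S2(270,224),.185))
print("shoulder side",plane("side",S2(236,103),.196),plane("side",S2(289,192),.196))
print("shoulder/ramp top", plane("top",T2(160,325),.19),plane("top",T2(305,365),.19))
E
```

```text
rim (array([ 0.4507, -0.2441,  0.0559]), np.float64(0.0010316175769097824)) [ 0.4515 -0.2436  0.062 ] [ 0.4477 -0.2459  0.062 ]
sleeve (array([ 0.5308, -0.2244,  0.0458]), np.float64(0.0005651325994999734))
ears (array([ 0.4414, -0.2035,  0.0523]), np.float64(0.00047680729065835425)) (array([ 0.4617, -0.2842,  0.0497]), np.float64(0.0009048236830063172))
corners (array([ 0.521 , -0.1893,  0.0484]), np.float64(0.0008625344562289694)) (array([ 0.5388, -0.2609,  0.0465]), np.float64(0.0007901142747770429))
tips top [0.5887 0.2068 0.19  ] [0.575  0.1524 0.19  ]
tips side [0.5872 0.2069 0.19  ] [0.5726 0.1526 0.19  ]
tips tri (array([0.5881, 0.2071, 0.1896]), np.float64(0.0006256955819174959)) (array([0.574 , 0.1529, 0.1893]), np.float64(0.0010243221960659632))
roots tri (array([0.7281, 0.1744, 0.1911]), np.float64(0.0005630854024736287)) (array([0.714 , 0.1197, 0.192 ]), np.float64(0.0006301951072124057))
floor side [0.646  0.1909 0.185 ] [0.6321 0.1371 0.185 ]
shoulder side [0.654  0.1912 0.196 ] [0.6409 0.1371 0.196 ]
shoulder/ramp top [0.6564 0.1904 0.19  ] [0.6425 0.1359 0.19  ]
```

Request:
apply_moves --rows '[[[0.38,-0.63,0.15],-0.6,-1],[[0.38,-0.63,0.15],-0.6,-1],[[0.38,-0.63,0.15],-0.6,-1],[[0.38,-0.63,0.15],-0.6,-1],[[0.38,-0.63,0.15],-0.6,-1],[[0.38,-0.63,0.15],-0.6,-1],[[0.38,-0.63,0.15],-0.6,-1],[[0.38,-0.63,0.15],-0.6,-1],[[0.38,-0.63,0.15],-0.6,-1],[[0.38,-0.63,0.15],-0.6,-1]]'

```text
time: 1.03
eef_pos: [0.3298, 0.3978, 0.2657]
tool_rot: [-0.0, 0.386, 0.923, 0.0]
ft_force: [0.9, 1.0, 0.2]
gripper_width: 0.0941
```

Request:
apply_moves --rows '[[[0.38,-0.63,0],-0.6,-1],[[0.38,-0.63,0],-0.6,-1],[[0.38,-0.63,0],-0.6,-1],[[0.38,-0.63,0],-0.6,-1],[[0.38,-0.63,0],-0.6,-1],[[0.38,-0.63,0],-0.6,-1],[[0.38,-0.63,0],-0.6,-1],[[0.38,-0.63,0],-0.6,-1],[[0.38,-0.63,0],-0.6,-1],[[0.38,-0.63,0],-0.6,-1]]'

```text
time: 1.87
eef_pos: [0.4818, 0.1459, 0.2656]
tool_rot: [-0.0, 0.611, 0.791, 0.0]
ft_force: [0.1, 0.4, 0.1]
gripper_width: 0.0939
```

Request:
apply_moves --rows '[[[0.1,-0.8,0],0,-1],[[0.1,-0.8,0],0,-1],[[0.1,-0.8,0],0,-1],[[0.1,-0.8,0],0,-1],[[0.1,-0.8,0],0,-1],[[0.1,-0.8,0],0,-1],[[0.1,-0.8,0],0,-1],[[0.1,-0.8,0],0,-1],[[0.1,-0.8,0],0,-1],[[0.1,-0.8,0],0,-1]]'

```text
time: 2.7
eef_pos: [0.5213, -0.1742, 0.2656]
tool_rot: [0.0, 0.61, 0.792, 0.0]
ft_force: [1.5, 0.5, 0.5]
gripper_width: 0.0941
```

Request:
apply_moves --rows '[[[0.12,-0.62,0],-0.15,0.23],[[0.115,-0.63,0],0,0.23],[[0,0,-0.7],0,0.23],[[0,0,-0.7],0,0.23],[[0,0,-0.7],0,0.23],[[0,0,-0.7],0,0.23],[[0,0,-0.7],0,0.23],[[0,0,-0.3],0,0.23],[[0,0,0],0,0.23]]'

```text
time: 3.45
eef_pos: [0.5293, -0.2223, 0.1113]
tool_rot: [-0.002, 0.616, 0.788, -0.001]
ft_force: [-0.3, 0.5, -0.6]
gripper_width: 0.038
```

Run:
```python
from h import *
cr=lambda im,x,y,w,h,f: cv2.resize(im[y:y+h,x:x+w],None,fx=f,fy=f,interpolation=cv2.INTER_CUBIC)
t=cam("top")["img"][:,:,::-1];s=cam("side")["img"][:,:,::-1]
cv2.imwrite("pics/d.png",np.hstack([cr(t,330,230,100,100,4),cr(s,295,285,100,100,4).copy()][:2]))
```

```text
(no output)
```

View pics/d.png

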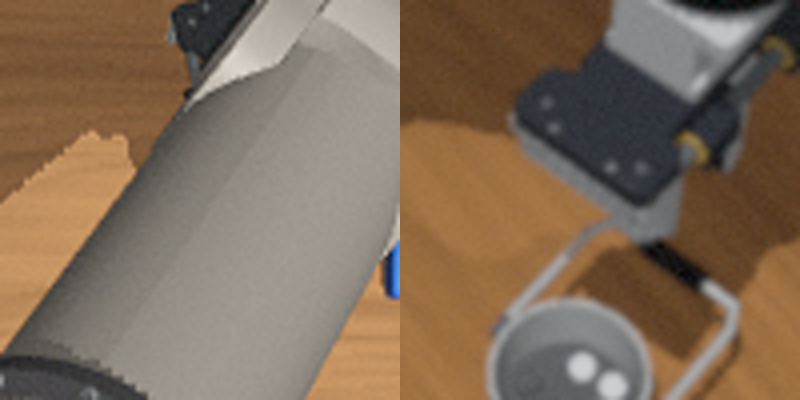

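Request:
apply_moves --rows '[[[0,0,-0.3],0,0.23],[[0,0,-0.4],0,0.23],[[0,0,-0.4],0,0.23],[[0,0,-0.4],0,0.23],[[0,0,-0.3],0,0.23],[[0,0,-0.15],0,0.23],[[0,0,0],0,0.23]]'

```text
time: 4.13
eef_pos: [0.5305, -0.2227, 0.0349]
tool_rot: [-0.0, 0.616, 0.788, -0.0]
ft_force: [0.4, 0.0, -0.6]
gripper_width: 0.0357
```

Run:
```python
from h import *
cr=lambda im,x,y,w,h,f: cv2.resize(im[y:y+h,x:x+w],None,fx=f,fy=f,interpolation=cv2.INTER_CUBIC)
s=cam("side")["img"][:,:,::-1]
cv2.imwrite("pics/e.png",cr(s,295,285,100,130,4.5)); o=r.get_obs();print(o["eef_pos"],o["tool_rot"],o["ft_force"])
```

```text
[ 0.53082593 -0.22291518  0.03567441] [ 6.18078157e-06  6.15590764e-01  7.88065993e-01 -3.86504196e-05] [0.30739782 0.57838358 0.49226224]
```

View pics/e.png

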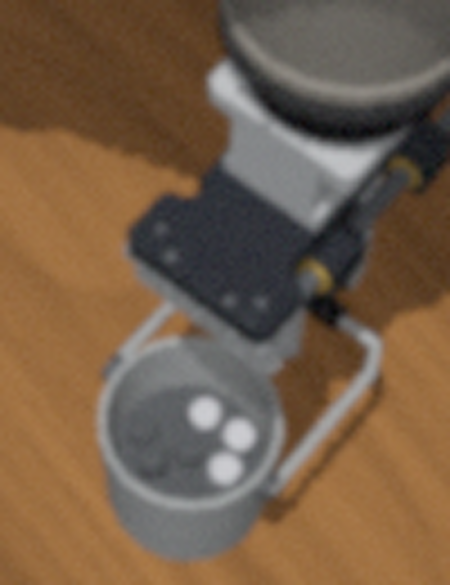

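Request:
apply_moves --rows '[[[0,-0.03,0],0,0.6],[[0,0,0],0,0.68],[[0,0,0],0,0.74],[[0,0,0],0,1],[[0,0,0],0,1],[[0,0,0],0,1]]' --newtons 5

```text
time: 4.68
eef_pos: [0.5305, -0.224, 0.0356]
tool_rot: [-0.0, 0.616, 0.788, -0.0]
ft_force: [-1.1, -0.6, 0.0]
gripper_width: 0.0118
```

Request:
apply_moves --rows '[[[-0.01,0,0.21],0,1],[[-0.03,-0.01,0.21],0,1],[[-0.05,-0.01,0.21],0,1],[[-0.08,-0.02,0.2],0,1],[[-0.09,-0.02,0.19],0,1],[[-0.11,-0.03,0.18],0,1],[[-0.13,-0.03,0.17],0,1],[[-0.15,-0.04,0.15],0,1],[[0,0,0],0,1]]'

```text
time: 5.43
eef_pos: [0.504, -0.2311, 0.0976]
tool_rot: [0.001, 0.616, 0.788, 0.0]
ft_force: [2.2, -0.3, 2.1]
gripper_width: 0.0119
```

Run:
```python
from h import *
cr=lambda im,x,y,w,h,f: cv2.resize(im[y:y+h,x:x+w],None,fx=f,fy=f,interpolation=cv2.INTER_CUBIC)
s=cam("side")["img"][:,:,::-1]
cv2.imwrite("pics/f.png",cr(s,295,285,100,130,4.5)); o=r.get_obs();print(o["eef_pos"],o["tool_rot"],o["ft_force"])
```

```text
[ 0.50454877 -0.23062936  0.09702058] [4.47069490e-04 6.15780546e-01 7.87917466e-01 4.32202291e-04] [2.9810469  0.87696636 2.20089467]
```

View pics/f.png

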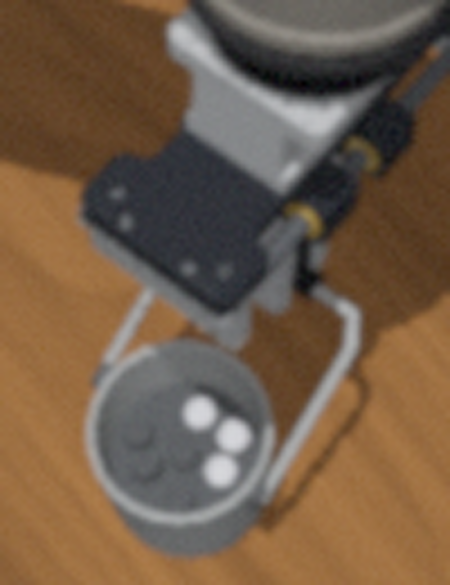

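Request:
apply_moves --rows '[[[0.01,0,0.06],0,1],[[0.01,0.01,0.05],0,1],[[0,0,0],0,1],[[0,0,0],0,1]]'

```text
time: 5.82
eef_pos: [0.5059, -0.2298, 0.1006]
tool_rot: [0.0, 0.615, 0.788, -0.0]
ft_force: [3.2, 0.4, 4.0]
gripper_width: 0.0116
```

Run:
```python
from h import *
cr=lambda im,x,y,w,h,f: cv2.resize(im[y:y+h,x:x+w],None,fx=f,fy=f,interpolation=cv2.INTER_CUBIC)
s=cam("side")["img"][:,:,::-1]
cv2.imwrite("pics/g.png",cr(s,295,285,100,130,4.5)); o=r.get_obs();print(o["eef_pos"],o["tool_rot"],o["ft_force"])
```

```text
[ 0.50585884 -0.22985202  0.10061521] [8.35220442e-05 6.15423188e-01 7.88196862e-01 1.18118494e-05] [3.30206861 0.83932119 3.25341915]
```

View pics/g.png

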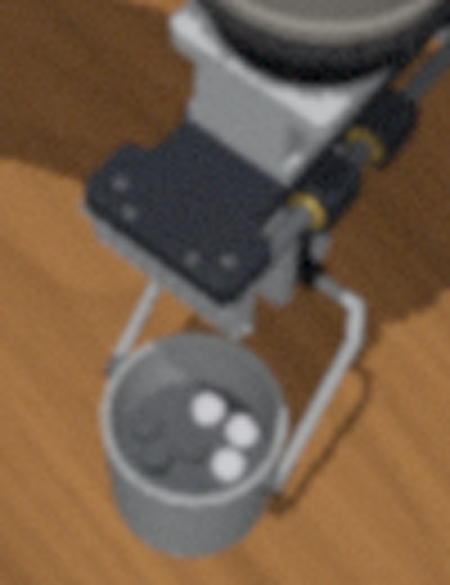

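Request:
apply_moves --rows '[[[0.03,0.01,0.03],0,1],[[0,0,0],0,1],[[0,0,0],0,1]]'

```text
time: 6.12
eef_pos: [0.5063, -0.2295, 0.1016]
tool_rot: [-0.0, 0.616, 0.788, -0.0]
ft_force: [-0.7, 0.3, -0.0]
gripper_width: 0.0119
```

Request:
apply_moves --rows '[[[-0.16,-0.04,0.14],0,1],[[-0.17,-0.04,0.12],0,1],[[-0.18,-0.05,0.11],0,1],[[0,0,0],0,1],[[0,0,0],0,1]]'

```text
time: 6.53
eef_pos: [0.486, -0.2349, 0.1172]
tool_rot: [0.0, 0.616, 0.788, 0.0]
ft_force: [-0.6, -0.9, -0.7]
gripper_width: 0.0115
```

Request:
apply_moves --rows '[[[-0.19,-0.05,0.09],0,1],[[-0.2,-0.05,0.06],0,1],[[0,0,0],0,1],[[0,0,0],0,1]]'

```text
time: 6.87
eef_pos: [0.4703, -0.2388, 0.1228]
tool_rot: [0.0, 0.616, 0.788, 0.0]
ft_force: [-0.2, 0.2, -1.1]
gripper_width: 0.0122
```

Request:
apply_moves --rows '[[[-0.2,-0.05,0.04],0,1],[[-0.2,-0.05,0.02],0,1],[[-0.08,-0.02,0],0,1],[[0,0,0],0,1],[[0,0,0],0,1],[[0,0,0],0,1]]'

```text
time: 7.37
eef_pos: [0.4516, -0.2434, 0.125]
tool_rot: [-0.0, 0.615, 0.788, 0.0]
ft_force: [-0.4, 0.8, -3.9]
gripper_width: 0.0118
```

Run:
```python
from h import *
cr=lambda im,x,y,w,h,f: cv2.resize(im[y:y+h,x:x+w],None,fx=f,fy=f,interpolation=cv2.INTER_CUBIC)
s=cam("side")["img"][:,:,::-1]
cv2.imwrite("pics/g2.png",cr(s,275,275,110,130,4.5)); o=r.get_obs();print(o["eef_pos"],o["tool_rot"],o["ft_force"])
print(proj("side",[.451,-.244,.137]),proj("side",[.451,-.244,.062]))
```

```text
[ 0.45168202 -0.24342264  0.12500712] [-5.92211436e-05  6.15437837e-01  7.88185425e-01 -3.92865802e-05] [-0.4547318   0.70891684 -3.04352988]
[338.87142592 356.52538664] [337.63468903 376.45470219]
```

View pics/g2.png

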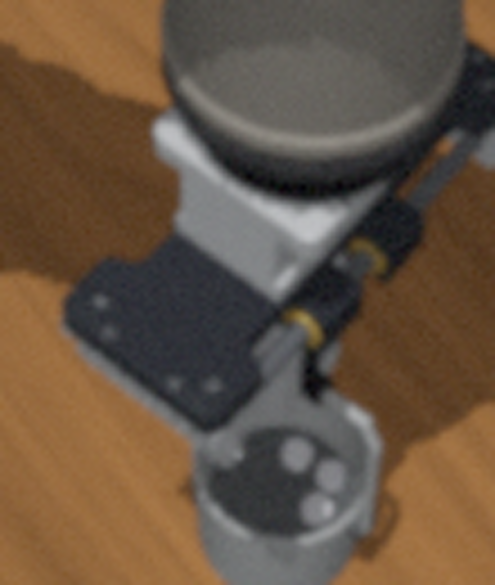

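Request:
apply_moves --rows '[[[0,0,-0.02],0,1],[[0,0,0],0,1],[[0,0,0],0,1]]' --newtons 25

```text
time: 7.67
eef_pos: [0.4515, -0.2435, 0.1241]
tool_rot: [-0.0, 0.616, 0.788, -0.0]
ft_force: [-0.8, 1.0, -3.9]
gripper_width: 0.011
```

Run:
```python
from h import *
np.set_printoptions(precision=4,suppress=True)
t=cv2.imread("pics/top0.png")
g=t.min(2).astype(float)
# arms: bright pixels in crop; weighted row centroids
for name,tip,root in(("L",(106,503),(213,138)),("R",(252,543),(357,177))):
    a=full(tip,200,165,6.6);b=full(root,200,165,6.6)
    P={"out":[],"in":[]}
    for y in range(int(b[1])+2,int(a[1])-1):
        xc=a[0]+(b[0]-a[0])*(y-a[1])/(b[1]-a[1])
        xs=np.arange(int(xc)-4,int(xc)+6);w=np.clip(g[y,xs]-150,0,None)
        if w.sum()<60: continue
        c=(w*xs).sum()/w.sum()
        f=(y-b[1])/(a[1]-b[1])
        if f<.46:P["in"].append(plane("top",(c,y),.196))
        elif f>.64:P["out"].append(plane("top",(c,y),.19))
    Q=np.array(P["in"]+P["out"])[:,:2]
    for k in P:
        q=np.array(P[k])[:,:2];print(name,k,len(q),q.mean(0))
    l=cv2.fitLine(Q.astype(np.float32),cv2.DIST_HUBER,0,.001,.001).ravel();
    print(name,"yaw",np.degrees(np.arctan(l[1]/l[0])),"y at x=.64",l[3]+(.64-l[2])*l[1]/l[0], "resid",np.std((Q-l[2:])@[-l[1],l[0]]))
```

```text
L out 18 [0.6169 0.2006]
L in 24 [0.694  0.1812]
L yaw -14.101905 y at x=.64 0.19478191 resid 0.00019793004694305827
R out 18 [0.6032 0.1463]
R in 24 [0.6801 0.127 ]
R yaw -14.094217 y at x=.64 0.13707542 resid 0.0002176036330229769
```

Request:
apply_moves --rows '[[[0,0,0.05],0,1],[[0,0,0.1],0,1],[[0,0,0.2],0,1],[[0,0,0.25],0,1],[[0,0,0.3],0,1],[[0,0,0.3],0,1],[[0,0,0.25],0,1],[[0,0,0.15],0,1],[[0,0,0.05],0,1],[[0,0,0],0,1]]'

```text
time: 8.55
eef_pos: [0.4518, -0.2434, 0.1908]
tool_rot: [0.0, 0.615, 0.788, 0.0]
ft_force: [-0.0, 0.7, -4.4]
gripper_width: 0.0113
```

Run:
```python
from h import *
cr=lambda im,x,y,w,h,f: cv2.resize(im[y:y+h,x:x+w],None,fx=f,fy=f,interpolation=cv2.INTER_CUBIC)
s=cam("side")["img"][:,:,::-1]
cv2.imwrite("pics/l.png",cr(s,275,255,110,130,4.5)); o=r.get_obs();print(o["eef_pos"],o["tool_rot"],o["ft_force"])
```

```text
[ 0.45158621 -0.24332583  0.19028229] [3.32388233e-05 6.15390615e-01 7.88222280e-01 1.64101562e-04] [-0.17549717  0.51596746 -5.11464958]
```

View pics/l.png

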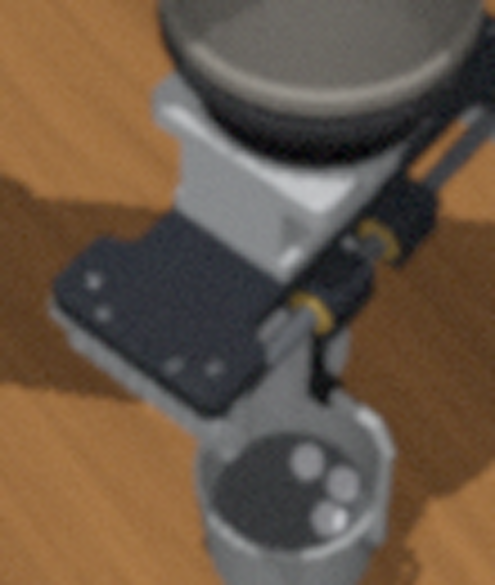

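Request:
apply_moves --rows '[[[0.03,0.15,0.05],-0.2,1],[[0.05,0.3,0.05],-0.3,1],[[0.07,0.45,0.03],-0.3,1],[[0.09,0.55,0],-0.3,1],[[0.1,0.6,0],-0.3,1],[[0.1,0.6,0],-0.3,1],[[0.1,0.6,0],-0.3,1],[[0.1,0.6,0],-0.3,1],[[0.1,0.6,0],-0.3,1],[[0.1,0.6,0],-0.3,1]]'

```text
time: 9.43
eef_pos: [0.4848, -0.0403, 0.195]
tool_rot: [-0.0, 0.711, 0.704, -0.0]
ft_force: [0.9, -0.4, -4.5]
gripper_width: 0.011
```

Request:
apply_moves --rows '[[[0.1,0.6,0],-0.3,1],[[0.1,0.6,0],-0.3,1],[[0.1,0.6,0],-0.3,1],[[0.1,0.6,0],-0.3,1],[[0.1,0.6,0],-0.3,1],[[0.09,0.55,0],-0.3,1],[[0.08,0.5,0],-0.3,1],[[0.07,0.45,0],-0.3,1],[[0.06,0.4,0],-0.3,1],[[0.06,0.35,0],0,1]]'

```text
time: 10.27
eef_pos: [0.5192, 0.1697, 0.1947]
tool_rot: [-0.0, 0.788, 0.616, -0.001]
ft_force: [0.6, 0.4, -5.5]
gripper_width: 0.0111
```

Request:
apply_moves --rows '[[[0.05,0.3,0],0,1],[[0.05,0.2,0],0,1],[[0.03,0.1,0],0,1],[[0,0.05,0],0,1],[[0,0,0],0,1],[[0,0,0],0,1],[[0,0,0],0,1],[[0,0,0],0,1]]'

```text
time: 10.93
eef_pos: [0.5247, 0.1939, 0.1956]
tool_rot: [-0.0, 0.788, 0.615, 0.0]
ft_force: [1.0, 0.2, -4.3]
gripper_width: 0.0112
```

Run:
```python
from h import *
for n in("top","side"): cv2.imwrite(f"pics/m{n}.png",cam(n)["img"][:,:,::-1])
o=r.get_obs();print(o["eef_pos"],o["tool_rot"],o["ft_force"]);q=o["tool_rot"];print(2*np.degrees(np.arctan2(q[2],q[1]))-90, o["joint_pos"])
```

```text
[0.52465021 0.19416947 0.19554903] [-1.19017195e-04  7.88021080e-01  6.15648246e-01  1.93542867e-05] [-0.79070255 -0.12828139 -3.56533105]
-14.00192310444011 [-1.03278209  0.29244914  0.68647155  1.90879752 -0.21711882  1.01472975
 -0.4959382 ]
```

View pics/mside.png

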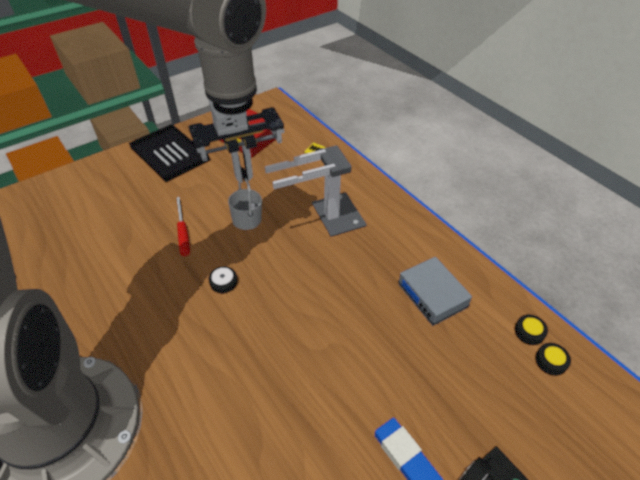

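View pics/mtop.png

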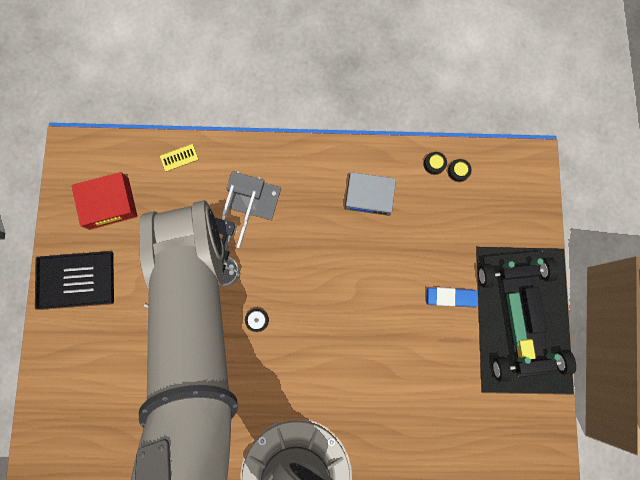

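Run:
```python
import cv2,numpy as np
s=cv2.imread("pics/mside.png");t=cv2.imread("pics/mtop.png")
cr=lambda im,x,y,w,h,f: cv2.resize(im[y:y+h,x:x+w],None,fx=f,fy=f,interpolation=cv2.INTER_CUBIC)
cv2.imwrite("pics/n1.png",cr(s,215,130,75,110,5.4)); cv2.imwrite("pics/n2.png",cr(t,205,200,60,90,6.5))
```

```text
(no output)
```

View pics/n1.png

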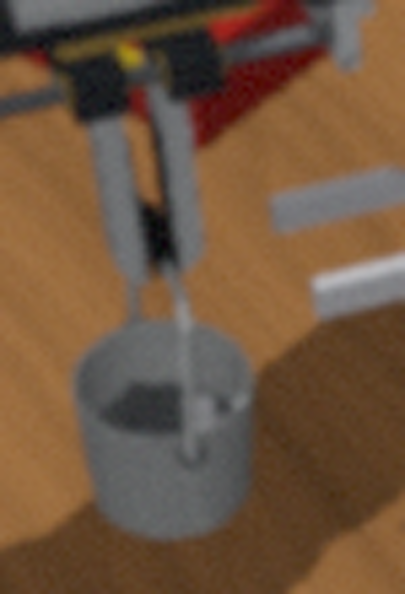

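View pics/n2.png

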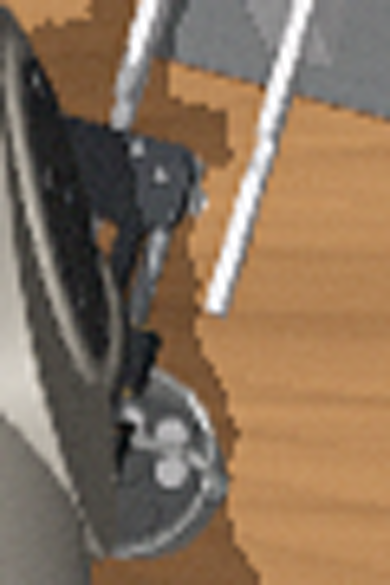

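```bash
cat > ov.py <<'E'
from h import *
def bail(S,yaw,tilt=0):
    c,s=np.cos(yaw),np.sin(yaw);u=np.array([c,s,0]);v=np.array([-s,c,0]);w=np.array([0,0,1.])
    d=lambda y,z:S+y*v+z*w
    ears=[d(.042,-.082),d(.036,-.01),d(.031,0),d(-.031,0),d(-.036,-.01),d(-.042,-.082)]
    a=np.linspace(0,2*np.pi,40);rim=[S-.075*w+.038*(np.cos(k)*u+np.sin(k)*v) for k in a]
    return ears,rim
def over(im,n,polys,x,y,w,h,f,cols):
    o=cv2.resize(im[y:y+h,x:x+w],None,fx=f,fy=f,interpolation=cv2.INTER_CUBIC)
    for P,c in zip(polys,cols):
        q=[((proj(n,p)-[x,y]+.5)*f-.5) for p in P]
        cv2.polylines(o,[np.int32(np.round(q))],False,c,1,cv2.LINE_AA)
    return o
E
python3 - <<'E'
from ov import *
s=cv2.imread("pics/mside.png");t=cv2.imread("pics/mtop.png")
S=np.array([.5247,.1942,.1955+.0124]);b,rim=bail(S,np.radians(-14))
C=[(0,0,255),(0,255,0)]
A=over(s,"side",[b,rim],215,130,75,100,5.3,C);B=over(t,"top",[b,rim],205,220,60,70,6.6,C)
h=max(A.shape[0],B.shape[0]);p=lambda i:np.pad(i,((0,h-i.shape[0]),(0,0),(0,0)))
cv2.imwrite("pics/ov.png",np.hstack([p(A),p(B)]))
v=np.array([.2419,.9703,0]);print(tri(full((191,455),215,130,5.4),full((215,487),205,200,6.5)), S-.042*v-[0,0,.082])
E
```

```text
(array([0.51310379, 0.15971123, 0.12130859]), np.float64(0.0017232121893152597)) [0.5145402 0.1534474 0.1259   ]
```

View pics/ov.png

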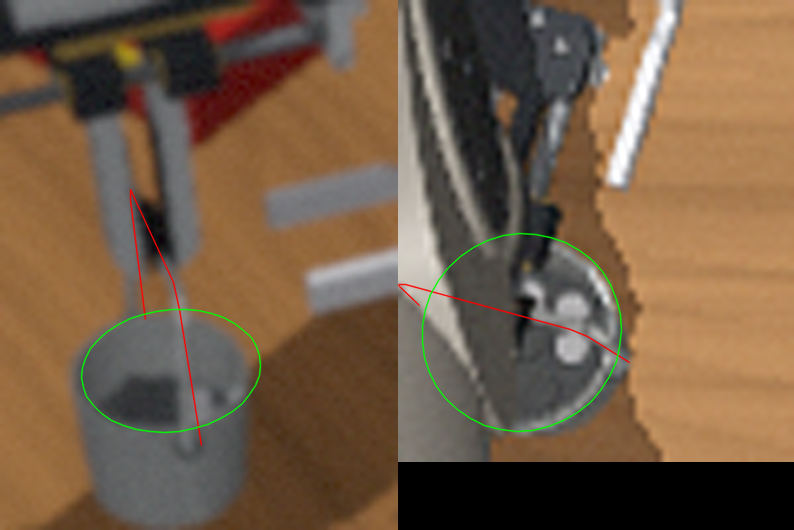

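Request:
apply_moves --rows '[[[0.1,-0.025,0],0,1],[[0.15,-0.04,0],0,1],[[0.15,-0.04,0],0,1],[[0.15,-0.04,0],0,1],[[0.15,-0.04,0],0,1],[[0.15,-0.04,0],0,1],[[0.15,-0.035,0],0,1],[[0.1,-0.025,0],0,1],[[0,0,0],0,1],[[0,0,0],0,1]]'

```text
time: 11.97
eef_pos: [0.5688, 0.1828, 0.1953]
tool_rot: [0.0, 0.788, 0.616, -0.0]
ft_force: [0.0, 0.4, -3.7]
gripper_width: 0.0113
```

Run:
```python
from ov import *
o=r.get_obs();e=o["eef_pos"];print(e,o["ft_force"])
s=cam("side")["img"][:,:,::-1].copy();t=cam("top")["img"][:,:,::-1].copy()
b,rim=bail(e+[0,0,.0124],np.radians(-14))
A=over(s,"side",[],225,115,75,100,5.3,[]);B=over(t,"top",[],205,200,60,75,6.6,[])
h=max(A.shape[0],B.shape[0]);p=lambda i:np.pad(i,((0,h-i.shape[0]),(0,0),(0,0)))
cv2.imwrite("pics/p.png",np.hstack([p(A),p(B)]))
```

```text
[0.56878665 0.18284619 0.19532448] [ 0.04607836  0.37428263 -3.73669381]
```

View pics/p.png

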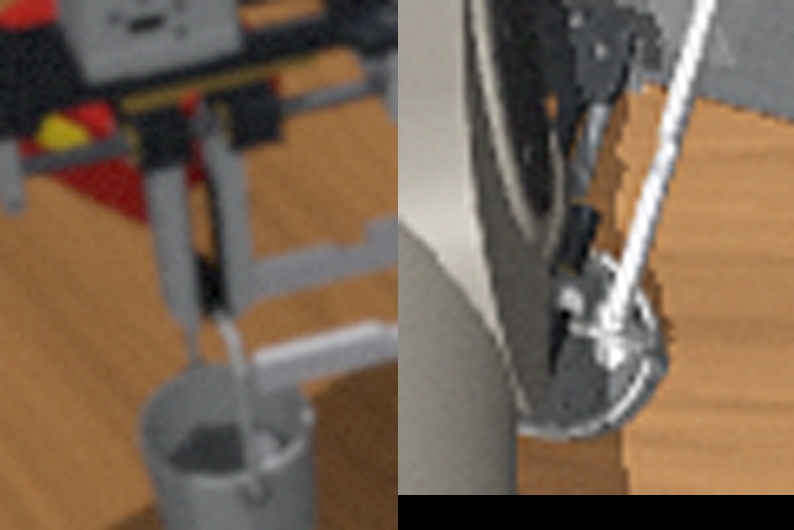

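Request:
apply_moves --rows '[[[0.08,-0.02,0],0,1],[[0.1,-0.025,0],0,1],[[0.1,-0.025,0],0,1],[[0.1,-0.025,0],0,1],[[0.08,-0.02,0],0,1],[[0,0,0],0,1],[[0,0,0],0,1]]'

```text
time: 12.65
eef_pos: [0.5874, 0.1782, 0.1954]
tool_rot: [0.0, 0.788, 0.616, -0.0]
ft_force: [1.4, -0.8, -3.8]
gripper_width: 0.0115
```

Run:
```python
from ov import *
o=r.get_obs();e=o["eef_pos"];print(e,o["ft_force"])
s=cam("side")["img"][:,:,::-1].copy();t=cam("top")["img"][:,:,::-1].copy()
A=over(s,"side",[],235,115,75,100,5.3,[]);B=over(t,"top",[],205,200,60,75,6.6,[])
h=max(A.shape[0],B.shape[0]);p=lambda i:np.pad(i,((0,h-i.shape[0]),(0,0),(0,0)))
cv2.imwrite("pics/p2.png",np.hstack([p(A),p(B)]))
```

```text
[0.58737296 0.17820929 0.19539054] [ 1.37902066 -0.77651427 -3.79364772]
```

View pics/p2.png

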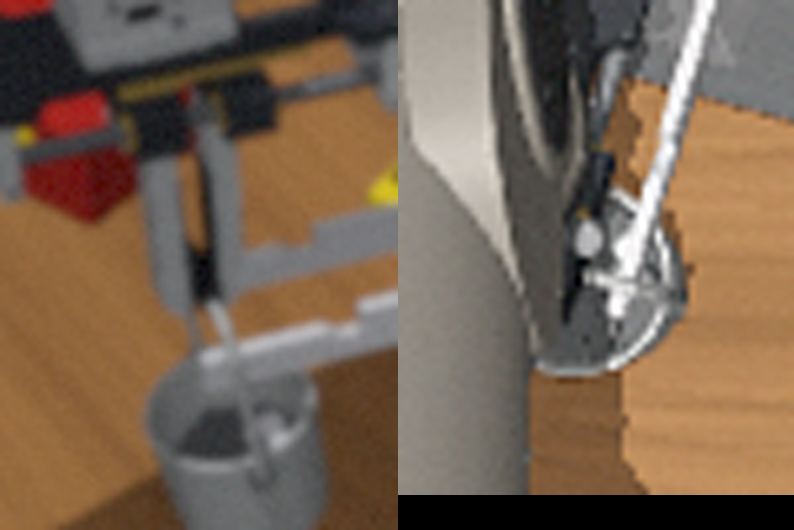

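Request:
apply_moves --rows '[[[0.08,-0.02,0],0,1],[[0.12,-0.03,0],0,1],[[0.15,-0.04,0],0,1],[[0.15,-0.035,0],0,1],[[0.15,-0.04,0],0,1],[[0.1,-0.025,0],0,1],[[0.03,-0.01,0],0,1],[[0,0,0],0,1],[[0,0,0],0,1]]'

```text
time: 13.5
eef_pos: [0.6183, 0.1703, 0.1954]
tool_rot: [0.0, 0.788, 0.616, -0.0]
ft_force: [0.7, 0.2, -4.4]
gripper_width: 0.0111
```

Request:
apply_moves --rows '[[[0,0,-0.08],0,1],[[0,0,-0.08],0,1],[[0,0,-0.08],0,1],[[0,0,-0.06],0,1],[[0,0,0],0,1],[[0,0,0],0,1],[[0,0,0],0,1]]'

```text
time: 14.08
eef_pos: [0.6185, 0.1704, 0.1836]
tool_rot: [0.0, 0.788, 0.616, 0.0]
ft_force: [1.0, -0.0, -3.3]
gripper_width: 0.011
```

Run:
```python
from ov import *
o=r.get_obs();e=o["eef_pos"];print(e,o["ft_force"])
s=cam("side")["img"][:,:,::-1].copy();t=cam("top")["img"][:,:,::-1].copy()
A=over(s,"side",[],245,115,75,100,5.3,[]);B=over(t,"top",[],205,180,60,75,6.6,[])
h=max(A.shape[0],B.shape[0]);p=lambda i:np.pad(i,((0,h-i.shape[0]),(0,0),(0,0)))
cv2.imwrite("pics/p3.png",np.hstack([p(A),p(B)]))
```

```text
[0.61851306 0.17039914 0.18359979] [ 1.03722251 -0.02852407 -3.32724595]
```

View pics/p3.png

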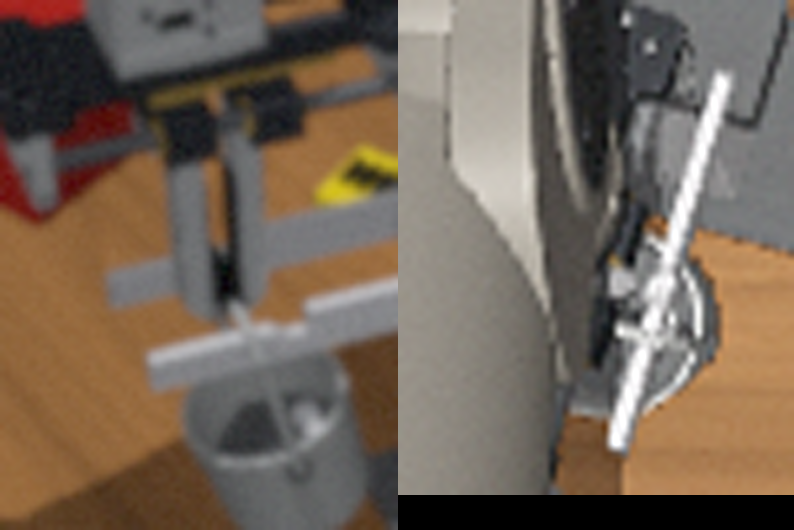

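Request:
apply_moves --rows '[[[0,0,-0.03],0,1],[[0,0,-0.03],0,1],[[0,0,0],0,1],[[0,0,0],0,1],[[0,0,0],0,1]]'

```text
time: 14.6
eef_pos: [0.6183, 0.1705, 0.181]
tool_rot: [-0.0, 0.788, 0.616, -0.0]
ft_force: [-0.0, -0.5, -4.4]
gripper_width: 0.0111
```

Request:
apply_moves --rows '[[[0,0,-0.02],0,1],[[0,0,0],0,1],[[0,0,0],0,1],[[0,0,0],0,1]]'

```text
time: 14.93
eef_pos: [0.6184, 0.1704, 0.1803]
tool_rot: [0.0, 0.788, 0.616, 0.0]
ft_force: [0.6, 0.6, -3.6]
gripper_width: 0.011
```

Request:
apply_moves --rows '[[[0,0,-0.02],0,1],[[0,0,0],0,1],[[0,0,0],0,1],[[0,0,0],0,1]]'

```text
time: 15.27
eef_pos: [0.6182, 0.1705, 0.1794]
tool_rot: [-0.0, 0.788, 0.616, -0.0]
ft_force: [-1.1, -0.0, -3.5]
gripper_width: 0.011
```

Request:
apply_moves --rows '[[[0,0,-0.02],0,1],[[0,0,0],0,1],[[0,0,0],0,1],[[0,0,0],0,1]]'

```text
time: 15.6
eef_pos: [0.6185, 0.1705, 0.1788]
tool_rot: [0.0, 0.788, 0.616, 0.0]
ft_force: [1.8, 0.2, -1.8]
gripper_width: 0.0115
```

Request:
apply_moves --rows '[[[0.04,-0.01,0],0,1],[[0.05,-0.0125,0],0,1],[[0.05,-0.0125,0],0,1],[[0.05,-0.0125,0],0,1],[[0,0,0],0,1],[[0,0,0],0,1]]'

```text
time: 16.1
eef_pos: [0.6262, 0.1685, 0.1787]
tool_rot: [0.0, 0.788, 0.616, 0.0]
ft_force: [-1.2, 1.2, 0.4]
gripper_width: 0.0112
```

Request:
apply_moves --rows '[[[0.05,-0.0125,0],0,1],[[0.05,-0.0125,0],0,1],[[0.05,-0.0125,0],0,1],[[0,0,0],0,1],[[0,0,0],0,1]]'

```text
time: 16.52
eef_pos: [0.6319, 0.1668, 0.1784]
tool_rot: [0.0, 0.788, 0.616, -0.0]
ft_force: [-0.4, 0.3, -4.6]
gripper_width: 0.0112
```

Request:
apply_moves --rows '[[[0.05,-0.0125,-0.02],0,1],[[0.05,-0.0125,-0.02],0,1],[[0.04,-0.01,-0.02],0,1],[[0,0,0],0,1],[[0,0,0],0,1]]'

```text
time: 16.93
eef_pos: [0.6377, 0.1655, 0.1762]
tool_rot: [0.0, 0.788, 0.616, -0.0]
ft_force: [1.3, -0.6, -3.8]
gripper_width: 0.0109
```

Request:
apply_moves --rows '[[[0.04,-0.01,-0.02],0,1],[[0.03,-0.01,-0.01],0,1],[[0,0,0],0,1],[[0,0,0],0,1]]'

```text
time: 17.27
eef_pos: [0.6403, 0.1648, 0.175]
tool_rot: [-0.0, 0.788, 0.616, -0.0]
ft_force: [0.1, -0.2, -4.0]
gripper_width: 0.0111
```

Lower slightly at a time until it seats.

Request:
apply_moves --rows '[[[0,0,-0.02],0,1],[[0,0,0],0,1],[[0,0,0],0,1],[[0,0,0],0,1]]'

```text
time: 17.6
eef_pos: [0.6404, 0.1648, 0.1743]
tool_rot: [0.0, 0.788, 0.616, 0.0]
ft_force: [0.0, 0.9, -4.6]
gripper_width: 0.0111
```

Request:
apply_moves --rows '[[[0,0,-0.02],0,1],[[0,0,0],0,1],[[0,0,0],0,1],[[0,0,0],0,1]]'

```text
time: 17.93
eef_pos: [0.6406, 0.1648, 0.1737]
tool_rot: [0.0, 0.788, 0.616, 0.0]
ft_force: [1.2, -0.6, -0.4]
gripper_width: 0.0109
```

Run:
```python
from ov import *
o=r.get_obs();e=o["eef_pos"];print(e,o["ft_force"])
s=cam("side")["img"][:,:,::-1].copy();t=cam("top")["img"][:,:,::-1].copy()
A=over(s,"side",[],250,115,75,100,5.3,[]);B=over(t,"top",[],205,180,60,75,6.6,[])
h=max(A.shape[0],B.shape[0]);p=lambda i:np.pad(i,((0,h-i.shape[0]),(0,0),(0,0)))
cv2.imwrite("pics/p4.png",np.hstack([p(A),p(B)]))
```

```text
[0.64056252 0.1648128  0.17369656] [ 1.20952119 -0.64903661 -0.39523844]
```

View pics/p4.png

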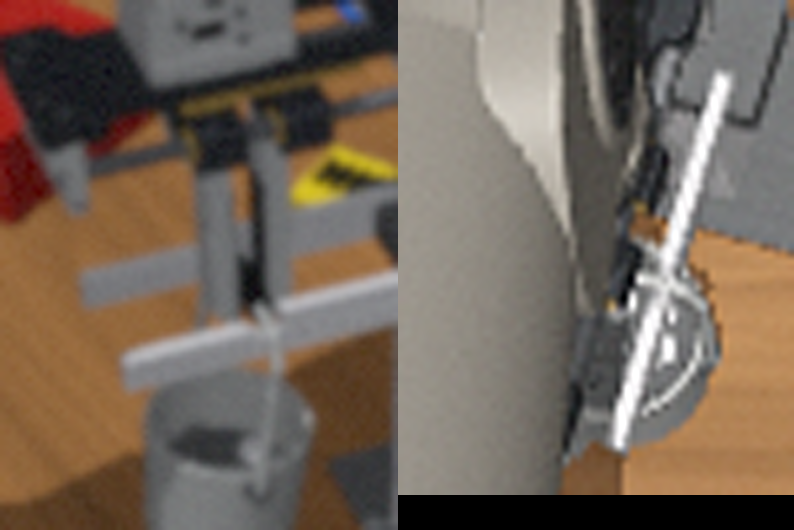

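Request:
apply_moves --rows '[[[0,0,0],0,1],[[0,0,0],0,0.72],[[0,0,0],0,0.66],[[0,0,0],0,0.58],[[0,0,0],0,0.5],[[0,0,0],0,0.4],[[0,0,0],0,0.4]]' --newtons 4

```text
time: 18.62
eef_pos: [0.6403, 0.1648, 0.1734]
tool_rot: [-0.0, 0.788, 0.616, -0.0]
ft_force: [0.7, -0.1, -0.5]
gripper_width: 0.0278
```

Run:
```python
from ov import *
o=r.get_obs();e=o["eef_pos"];print(e,o["ft_force"])
s=cam("side")["img"][:,:,::-1].copy();t=cam("top")["img"][:,:,::-1].copy()
A=over(s,"side",[],250,115,75,100,5.3,[]);B=over(t,"top",[],205,180,60,75,6.6,[])
h=max(A.shape[0],B.shape[0]);p=lambda i:np.pad(i,((0,h-i.shape[0]),(0,0),(0,0)))
cv2.imwrite("pics/p5.png",np.hstack([p(A),p(B)]))
```

```text
[0.64029888 0.16483988 0.17344933] [ 0.6539696  -0.09734876 -0.49787384]
```

View pics/p5.png

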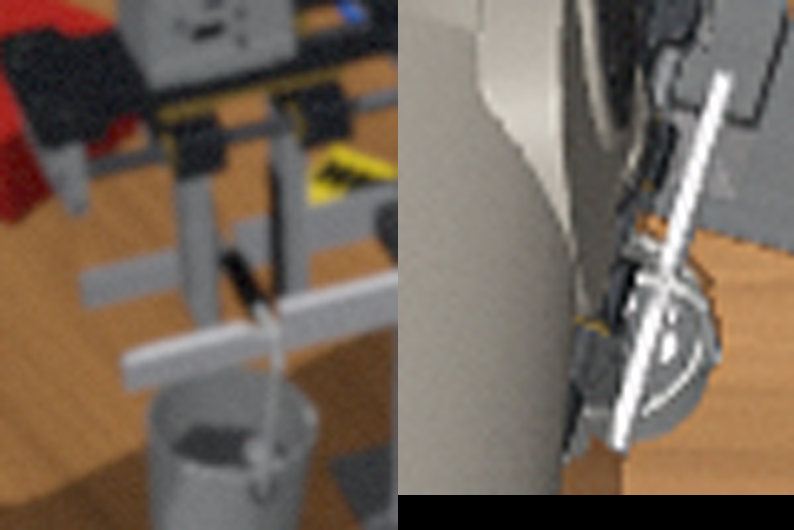

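Request:
apply_moves --rows '[[[0,0,0.1],0,0.4],[[0,0,0.15],0,0.4],[[0,0,0.2],0,0.4],[[0,0,0.4],0,0.4],[[0,0,0.6],0,0.4],[[0,0,0.6],0,0.4],[[0,0,0.6],0,0.4],[[0,0,0.4],0,0.4],[[0,0,0.2],0,0.4]]'

```text
time: 19.47
eef_pos: [0.6411, 0.1647, 0.3068]
tool_rot: [0.0, 0.788, 0.616, 0.002]
ft_force: [0.5, -0.5, 0.1]
gripper_width: 0.0279
```

Request:
apply_moves --rows '[[[-0.2,0.3,0],0,0.4],[[-0.3,0.5,0],0,0.4],[[-0.4,0.6,0],0,0.4],[[-0.4,0.6,0],0,0.4],[[-0.4,0.6,0],0,0.4],[[-0.4,0.6,0],0,0.4],[[-0.3,0.6,0],0,0.4],[[-0.2,0.4,0],0,0.4],[[0,0,0],0,0.4],[[0,0,0],0,0.4]]'

```text
time: 20.3
eef_pos: [0.5356, 0.3337, 0.3032]
tool_rot: [-0.0, 0.787, 0.617, -0.0]
ft_force: [0.2, -0.5, 1.2]
gripper_width: 0.0278
```

Run:
```python
from ov import *
o=r.get_obs();e=o["eef_pos"];print(e,o["ft_force"])
s=cam("side")["img"][:,:,::-1].copy();t=cam("top")["img"][:,:,::-1].copy()
A=over(s,"side",[],250,130,90,100,5,[]);B=over(t,"top",[],205,170,60,80,5.5,[])
h=max(A.shape[0],B.shape[0]);p=lambda i:np.pad(i,((0,h-i.shape[0]),(0,0),(0,0)))
cv2.imwrite("pics/p6.png",np.hstack([p(A),p(B)]));cv2.imwrite("pics/s6.png",s)
cv2.imwrite("pics/t6.png",t)
```

```text
[0.5356454  0.33372057 0.30324725] [ 0.19001008 -0.4739672   1.23424027]
```

View pics/p6.png

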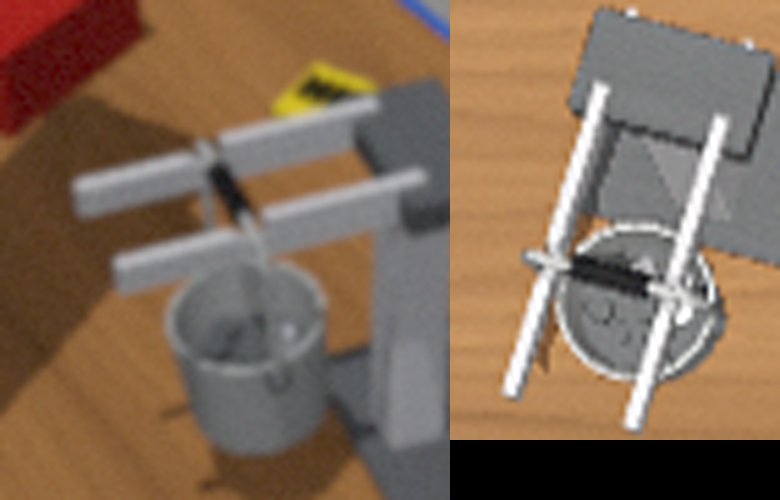

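View pics/s6.png

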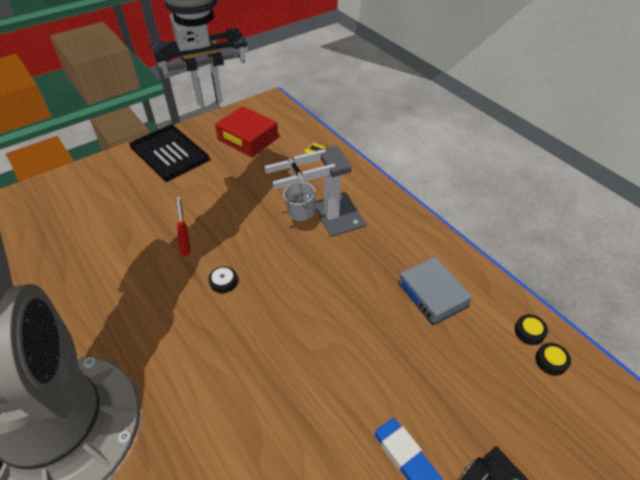

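Request:
apply_moves --rows '[[[0,0,0],0,0.4],[[0,0,0],0,0.4],[[0,0,0],0,0.4],[[0,0,0],0,0.4],[[0,0,0],0,0.4],[[0,0,0],0,0.4],[[0,0,0],0,0.4],[[0,0,0],0,0.4],[[0,0,0],0,0.4],[[0,0,0],0,0.4]]'

```text
time: 21.23
eef_pos: [0.5363, 0.3329, 0.3035]
tool_rot: [-0.0, 0.788, 0.616, -0.0]
ft_force: [0.6, 0.6, -0.5]
gripper_width: 0.0283
```

Request:
apply_moves --rows '[[[0,0,0],0,0.4],[[0,0,0],0,0.4],[[0,0,0],0,0.4],[[0,0,0],0,0.4],[[0,0,0],0,0.4],[[0,0,0],0,0.4],[[0,0,0],0,0.4],[[0,0,0],0,0.4],[[0,0,0],0,0.4],[[0,0,0],0,0.4]]'

```text
time: 22.07
eef_pos: [0.5363, 0.3329, 0.3035]
tool_rot: [-0.0, 0.788, 0.616, 0.0]
ft_force: [0.2, -0.4, 0.3]
gripper_width: 0.0284
```

Run:
```python
from h import *
a=r.read_camera("side")["img"].astype(int);[r.read_camera("side") for _ in range(5)];b=r.read_camera("side")["img"].astype(int)
c=cv2.imread("pics/s6.png")[:,:,::-1].astype(int)
for q in(b,c): d=cv2.blur(np.abs(a-q).sum(2).astype(np.float32),(5,5));print(d[150:235,260:350].max(),d[300:400,400:600].max())
t=cv2.imread("pics/t6.png");t0=cv2.imread("pics/top0.png")
d=cv2.blur(np.abs(t.astype(int)-t0).sum(2).astype(np.float32),(3,3))
for n,(x0,x1,y0,y1) in dict(wheel=(243,272,305,335),charger=(340,400,168,218),battery=(422,478,283,310),driver=(140,216,300,338)).items():print(n,d[y0:y1,x0:x1].max())
cv2.imwrite("pics/q.png",cv2.resize(b.astype(np.uint8)[130:230,250:340,::-1],None,fx=5,fy=5,interpolation=cv2.INTER_CUBIC))
```

```text
91.2 19.28
124.12 20.4
wheel 18.666666
charger 20.11111
battery 19.11111
driver 207.88889
```

View pics/q.png

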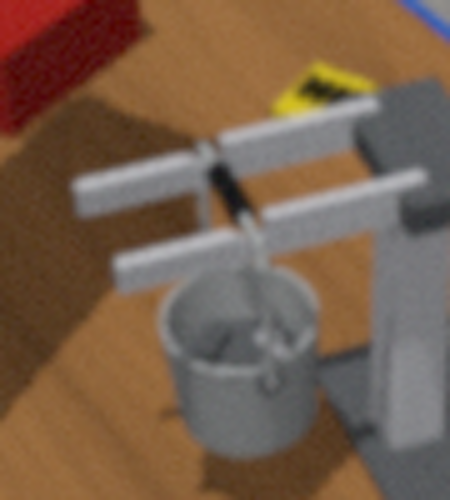

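Run:
```python
from h import *
P=None;f=[]
for i in range(160):
    a=r.read_camera("side")["img"]; g=cv2.GaussianBlur(a[185:225,265:330],(5,5),0).astype(np.float32).mean(2)
    if P is None:P=g
    f.append(cv2.phaseCorrelate(P,g)[0])
f=np.array(f)
for k in range(0,160,20): print(k,np.round(np.ptp(f[k:k+20],axis=0),3))
print(r.get_obs()["time"]); cv2.imwrite("pics/s8.png",a[:,:,::-1])
t=cv2.imread("pics/t6.png");t0=cv2.imread("pics/top0.png");cv2.imwrite("pics/dr.png",np.vstack([cv2.resize(i[290:345,130:225],None,fx=4,fy=4) for i in(t0,t)]))
```

```text
0 [1.058 0.352]
20 [0.161 0.172]
40 [0.065 0.058]
60 [0.11  0.086]
80 [0.069 0.098]
100 [0.103 0.139]
120 [0.092 0.112]
140 [0.104 0.093]
30.4167
```

View pics/dr.png

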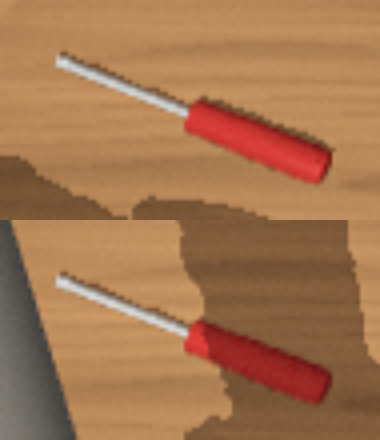

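The pail is now still, and the driver hasn't moved: the image difference there is only the arm's shadow. Handing in.

```bash
python3 -c "
from rig import r
print(r.finish_job())"
```

```text
the job is handed in; nothing more can be done
None
```

The pail is hanging on the hanger with its bail wire in the notches of both arms. It is released and still, and the job was handed in at about 30 s.

- **Swinging the bail:** I gripped the folded sleeve lightly and swung the bail up in an arc around its hinge. Midway I was pressing the bail inward with about 4–5 N and the pail tipped slightly. I backed off a few millimetres, it stood straight again, and the forces fell to near zero. It was still on the bench when the bail came upright.
- **Lifting and hanging:** I lifted the pail by the sleeve, turned it to line up with the hanger, and took the arms through the bail. I then set the wire down on the flat tops and slid it in. The wire dropped 5 mm into the notches, and the hand force readings stayed at about 5 N or less.
- **Last checks:**
  - Both cameras show the wire in both notches.
  - About 2 s after I withdrew, the pail was still swinging slightly, so I waited. The pictures then showed no motion beyond noise.
  - The wheel, charger and battery match their first pictures.
  - The screwdriver check first flagged a change, but it was only the arm's shadow.

I had no direct reading of the pail's tilt or of the force between pail and hanger, so I judged those from the pictures and the hand force readings.

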